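# Lock the router clamp ring with the pin spanner

## Task

Pick up the pin spanner whose two pins fit the holes of the clamp ring on the black router plate (the wider of the two spanners), lower both pins fully into the ring's two holes before turning it, then turn the ring clockwise, seen from above, until its tab comes up to the end stop. Let go and leave the spanner sitting in the ring; leave the other spanner in its stand.

Things in the scene. Friction and masses are not known exactly. Their poses are not given: they have to be found in the camera images.
- wide_spanner: Pin spanner, pins down in the slot of a wooden stand (130x50x40 mm); lifts straight out. Steel bar 104x24x10 mm; upright wooden grip on its middle, 50 mm along the bar, 18 thick, 50 high; under the bar two 8 mm pins, 13 long, tapered, 80 apart. Origin: bar underside, midway between pins; x along the bar, z up. Fits the ring. 0.2 to 0.3 kg.
- narrow_spanner: Like the wide spanner, in a like stand, but its bar is 74 mm long and its pins are 50 mm apart, too close for the clamp ring; it stays in its stand. Which spanner stands on which side changes. Origin and axes as for the wide one.
- ring_mid (a point): Centre of the clamp ring's top, 56 mm above the table; turns with the ring: x through both pin holes, z up. Aluminium ring 136 mm across, 16 thick, on a fixed black 200 mm square plate; 30 mm bore; two round holes 20 mm wide, 16 deep, 40 mm either side of the centre. Spanner seated: bar underside on this face, origin here, x along this x (either way). A smaller loose ring is a spare.
- clamp_ring (a joint): Turn of the clamp ring, rad, clockwise from above; starts at 0 to 0.35. At 1.05 its rim tab (0.55 rad counterclockwise from one hole) meets the end stop, a small brass block on the plate: locked; a second block is at 0. Friction 0.15 N m, no spring: stays where left. Pins have 6 mm play all round, so the ring lags a centred spanner by about 0.15 rad.
There are look-alikes about, which are no part of the job. What is shaped like the wide_spanner but pink or yellow is not meant.

How it is judged:
By the outcome, as a careful person would: the job done as asked, in the order asked, and still so for the second after the job is handed in, with the robot touching nothing.
It also fails if it takes over 42 s, if anything falls off the work surface, if the arm or the gripper's body presses on something with over 40 N, if the wrist force passes 120 N, or if a joint passes its speed limit or range.

## Robot

A 6-joint arm with a two-finger parallel gripper is mounted at the origin on the work surface. World frame = base frame: x ahead of the robot, y to its left, z up, the work surface at z = 0. Lengths are in m, angles in rad, forces in N, time in s.
With the tool pointing down it reaches from about 0.35 to 0.975 m from the base axis. Payload 4.9 kg.
Tool frame: the origin (TCP) lies at the very end of the fingers, on their centre line; the grasp point (between the pads) lies 19 mm behind it (ctrl.pinch_z is the distance from the TCP to the grasp point, in m); z points along the fingers, y is the line along which they close (so a half turn about z gives the same grasp; the last joint's range is limited). The gripper opens to 85 mm and grips with 20 to 120 N. Pads are 22 mm wide; open, the fingers measure 114 mm over their backs; the gripper's body (76 mm by 85 mm) begins 54 mm behind the grasp point. The pads swing forward as they close: fully open they stand 13 mm farther back than shut.
Start: joints at [1.073, 0.053, 1.613, -0, 1.476, -0.119], TCP at [0.231, 0.581, 0.231] pointing down, gripper open.
Joint ranges: [-3.01, 3.01], [-1.01, 2.22], [0.06, 2.58], [-1.02, 4.17], [0.09, 2.62], [-3.14, 3.14]. Speed limits (rad/s): [2.57, 2.57, 3.14, 3.14, 3.14, 3.14].

## Interface

Orientations are given as a rotation vector (axis times angle).
In Python, from station import ctrl, optics gives the robot as it stands. The module is installed in compiled form; this text tells all that it offers.
- The arm moves only by the shell command python3 -m handwheel 'ROWS' [OPENING] [FORCE]. ROWS is JSON, one flat list of numbers, 6 for each row, row after row: the shift along the tool's x, y, z in m, then the turn, a rotation vector about the tool's x, y, z in degrees. A call has 1 to 20 rows; each row shifts and turns the commanded pose from where the row before left it, along the tool's axes as they then stand; what a row does not reach is not made up. A row lasts 1/10 s, in which the tool goes at most 50 mm and 8.59 degrees, less where a joint would pass 70% of its speed; a pose out of reach is approached as far as the arm can. A call is refused whole if a number of a shift passes 0.05 or a number of a turn 8.59, either way. A call with a gripper value outside its range is refused whole. OPENING is the closure, from 0 (fully open) to 1 (shut), set as the call begins (- or left out, the last holds). The fingers move at their own pace and stop on an object; FORCE is the grip in N (left out, the last holds). Time passes only in rows, so rows that do not move let the fingers close. It gives the time, the measured TCP pose, the force and the opening at its end, in the units of the state.
- ctrl.get_obs(): the state, without advancing time (a new reading comes with each control period).
- optics.get_image(name): name is "scene" or "top"; returns (picture, depth): 400x640x3 uint8, red, green, blue; 400x640 float32, m along the optical axis (not along the pixel's ray), 0 where there is no reading.
- optics.get_calibration(name): a dict with "fovy" (degrees; the focal length in pixels is half the picture's height over the tangent of half this angle, whatever the lens; pixels are square), "cx", "cy" (the principal point, pixels), "rvec" (rotation vector, rad) and "tvec" (3), from world to camera coordinates, as OpenCV has them. Camera axes: x right, y down, z forward; pixel columns grow to the right and rows downward; lengths in m; the calibration is good to about 2 mm. A picture is of the moment at which its call begins. get_calibration takes no time and is no camera call.
- ctrl.finish_job(): hands the job in, once; it reports no verdict.
The state is a dict: "t": time; "q": joint angles; "dq": joint speeds; "effort": joint torques, N m; "tool_pos": TCP position; "tool_rot": TCP orientation; "contact_force": force on the tool from outside, world axes, zero at the start; "wrist_torque": the same for the moment, N m; "opening": finger opening in m.
Only numpy, scipy, OpenCV 4.12 (cv2) and the standard library are available. Lean on these libraries where they do the work, as an engineer would, in place of code of your own. Each camera call takes 0.05 s, during which the arm holds its last target. There are 200 camera calls.

## Working session

There is one attempt and no reset: what is moved stays moved. The work goes in short steps, Python scripts to look and compute and a shell command to move; the robot and the scene stay as the last step left them, time stands still between calls to the robot, and variables do not carry over. Pictures are saved under pics/ and viewed, on a budget of 10 in all, crops included, one or two more only if the job needs it, and the job is handed in when it is done.

```bash
mkdir -p pics
cat > h.py <<'E'
import numpy as np,cv2
from station import ctrl,optics
from scipy.spatial.transform import Rotation as R
def cal(n):
    c=optics.get_calibration(n); f=200/np.tan(np.radians(c['fovy'])/2)
    return f,c['cx'],c['cy'],cv2.Rodrigues(np.array(c['rvec'],float))[0],np.array(c['tvec'],float).ravel()
def onplane(n,uv,z):
    f,cx,cy,Rm,t=cal(n); uv=np.atleast_2d(uv).astype(float)
    d=np.c_[(uv[:,0]-cx)/f,(uv[:,1]-cy)/f,np.ones(len(uv))]@Rm
    o=-Rm.T@t
    return o+d*((z-o[2])/d[:,2])[:,None]
def cloud(n,depth):
    f,cx,cy,Rm,t=cal(n); v,u=np.mgrid[:400,:640]
    p=np.stack([(u-cx)/f*depth,(v-cy)/f*depth,depth],-1)
    return (p-t)@Rm
def proj(n,P):
    f,cx,cy,Rm,t=cal(n); q=np.atleast_2d(P)@Rm.T+t
    return q[:,:2]/q[:,2:]*f+[cx,cy]
E
python3 - <<'E'
from h import *
for n in("scene","top"):
    im,d=optics.get_image(n); np.savez('pics/%s0.npz'%n,im=im,d=d)
    cv2.imwrite('pics/%s0.png'%n,im[...,::-1]); c=optics.get_calibration(n); print(c, -cal(n)[3].T@cal(n)[4])
print(ctrl.get_obs(),ctrl.pinch_z)
E
```

```text
{'fovy': 52.31780459677072, 'cx': 323.3312546881886, 'cy': 205.71064440362784, 'rvec': array([ 2.15440977,  1.18387404, -0.46999699]), 'tvec': array([-0.16425684, -0.27832864,  1.17279834])} [ 0.93325534 -0.38632474  0.67800498]
{'fovy': 47.59180548373268, 'cx': 315.83702548409076, 'cy': 198.8760271645393, 'rvec': array([ 2.15838491, -2.160318  ,  0.15441164]), 'tvec': array([-0.10059302,  0.44907629,  1.01832756])} [ 0.31230292 -0.08833849  1.0693188 ]
{'t': 0.1, 'q': array([ 1.07300891e+00,  5.33306803e-02,  1.61419033e+00,  2.01278346e-05,
        1.47599329e+00, -1.19007287e-01]), 'dq': array([-0.00024572, -0.00082532, -0.00376027,  0.00063065, -0.00035586,
       -0.00114266]), 'effort': array([-3.69344934e-04, -3.94901490e+01, -3.71363461e+01, -1.87526775e-04,
        3.92199247e-03,  1.91570314e-05]), 'tool_pos': array([0.23083886, 0.5801889 , 0.23014116]), 'tool_rot': array([-5.91325240e-01, -3.08482515e+00,  2.86599386e-03]), 'contact_force': array([ 0.32451523,  0.78648087, -0.07952705]), 'wrist_torque': array([-0.00522968, -0.05732565, -0.00647133]), 'opening': 0.0856126112596943} 0.0187
```

View pics/top0.png

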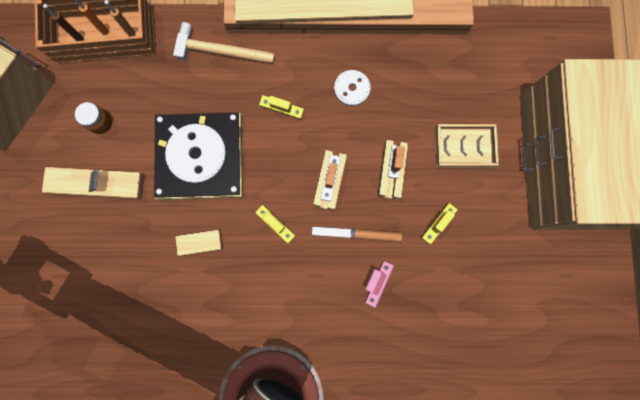

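View pics/scene0.png

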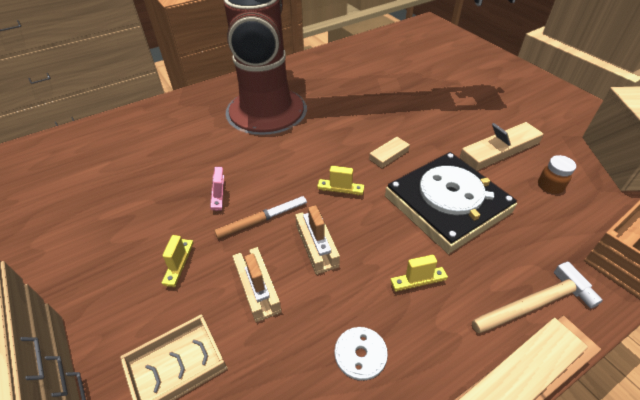

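The top view shows the ring on the black plate at about (195,153), with its holes at (192,136) and (199,169), its tab at (174,131), and brass blocks at (202,119) and (163,144). The spanners with wooden grips are at (331,180) and (394,168), and the yellow and pink ones are decoys. The scene view agrees. Next I'll zoom in and measure.

Run:
```python
from h import *
z=np.load('pics/top0.npz'); im,d=z['im'],z['d']
a=cv2.resize(im[140:220,300:420],None,fx=6,fy=6,interpolation=cv2.INTER_CUBIC)[:, :, ::-1]
b=cv2.resize(im[105:205,148:248],None,fx=4,fy=4,interpolation=cv2.INTER_CUBIC)[:,:,::-1]
cv2.imwrite('pics/spT.png',a); cv2.imwrite('pics/ringT.png',b)
z2=np.load('pics/scene0.npz'); im2=z2['im']
cv2.imwrite('pics/spS.png',cv2.resize(im2[200:320,230:345],None,fx=5,fy=5,interpolation=cv2.INTER_CUBIC)[:,:,::-1])
P=cloud('top',d)
for (u,v) in [(331,172),(327,190),(398,155),(394,175),(195,145),(180,185),(174,131),(300,210)]: print((u,v),P[v,u].round(3))
# ring fit: bright low-saturation in ring region
hsv=cv2.cvtColor(im,cv2.COLOR_RGB2HSV)
for (n,x0,x1,y0,y1) in [('ring',150,245,108,203),('A',310,350,145,215),('B',375,412,135,205)]:
    m=((hsv[...,1]<60)&(hsv[...,2]>150)).astype(np.uint8); k=np.zeros_like(m);k[y0:y1,x0:x1]=m[y0:y1,x0:x1]
    for c in cv2.findContours(k,cv2.RETR_CCOMP,cv2.CHAIN_APPROX_NONE)[0]:
        if len(c)>8: print(n,cv2.contourArea(c),cv2.minAreaRect(c))
# holes: dark within ring
k=((hsv[...,2]<110)).astype(np.uint8); m=np.zeros_like(k); cv2.circle(m,(195,153),26,1,-1)
nl,l,st,ce=cv2.connectedComponentsWithStats(k*m)
for i in range(1,nl):
    if st[i,4]>10: print('hole',st[i],ce[i],onplane('top',ce[i],.056).round(4))
```

```text
(331, 172) [ 0.499 -0.133  0.099]
(327, 190) [ 0.467 -0.126  0.05 ]
(398, 155) [ 0.537 -0.28   0.099]
(394, 175) [ 0.502 -0.28   0.049]
(195, 145) [0.57  0.175 0.056]
(180, 185) [0.48  0.211 0.038]
(174, 131) [0.604 0.226 0.05 ]
(300, 210) [ 0.426 -0.064  0.003]
ring 18.0 ((158.5, 191.0), (4.0, 5.0), 90.0)
ring 19.0 ((233.00001525878906, 188.5), (4.949747085571289, 4.949747085571289), 45.0)
ring 2711.5 ((194.5, 152.5), (57.0, 59.0), 90.0)
ring 61.0 ((198.00001525878906, 169.0), (8.485280990600586, 8.485280990600586), 45.0)
ring 138.5 ((194.5, 152.5), (13.0, 13.0), 0.0)
ring 62.0 ((191.5, 135.5), (8.485280990600586, 8.485280990600586), 45.0)
ring 15.5 ((159.5, 119.0), (4.0, 5.0), 90.0)
ring 17.0 ((232.5, 117.0), (4.0, 5.0), 90.0)
A 470.0 ((330.2235107421875, 177.49411010742188), (11.497314453125, 46.2061882019043), 12.52880859375)
A 230.5 ((330.92352294921875, 173.5941162109375), (9.65340518951416, 30.26180076599121), 12.528807640075684)
B 98.5 ((393.5, 161.5), (33.0, 11.0), 90.0)
hole [188 133   7   7  39] [191.12820513 135.87179487] [[0.591  0.1844 0.056 ]]
hole [189 147  12  12 103] [194.70873786 152.37864078] [[0.5524 0.175  0.056 ]]
hole [195 166   7   7  41] [198.02439024 169.12195122] [[0.5136 0.1662 0.056 ]]
```

View pics/spT.png

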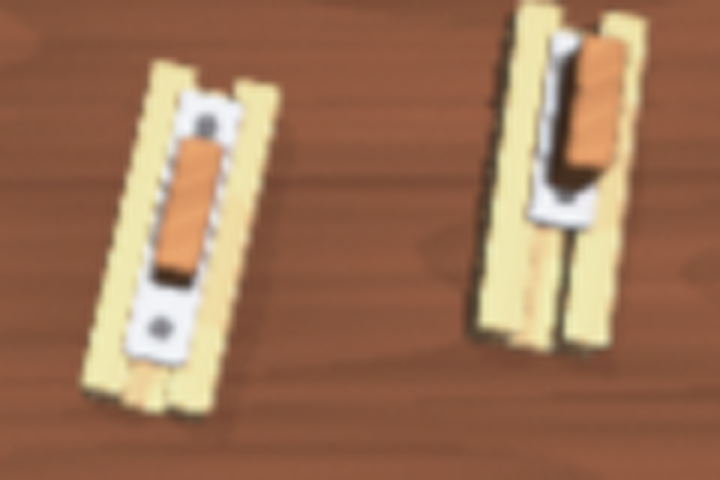

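View pics/ringT.png

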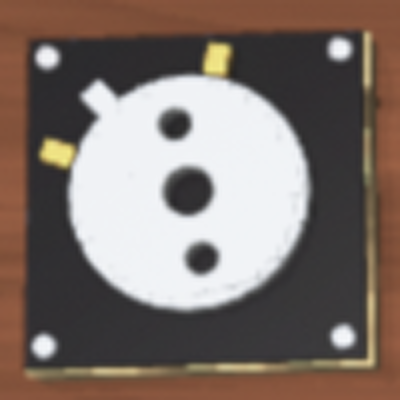

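The left spanner, whose bar is centred at (330.2,177.5), is the wide one, with a bar about 46 px (104 mm) long. The ring's tab sits between the brass blocks, and the end stop is the upper one at about (202,119).

Run:
```python
from h import *
c=onplane('top',[330.2,177.5],.05)[0]
e=onplane('top',np.array([[212.5,96],[155,359.5]])/6+[300-.42,140-.42],.05)
print('bar',c,np.degrees(np.arctan2(*(e[0]-e[1])[[1,0]])),np.linalg.norm(e[0]-e[1]))
# cross-check grip from both depth clouds
for n,box in(('top',(310,350,150,215)),('scene',(300,340,200,275))):
    P=cloud(n,np.load('pics/%s0.npz'%n)['d'])[box[2]:box[3],box[0]:box[1]].reshape(-1,3)
    g=P[(P[:,2]>.093)&(P[:,2]<.11)]; r=cv2.minAreaRect((g[:,:2]*1000).astype(np.float32)); print(n,len(g),g.mean(0),r)
r=lambda p:onplane('top',np.array(p)/4+[148-.37,105-.37],.056)[0]
C=onplane('top',[194.6,152.4],.056)[0]
h=np.array([.5910,.1844])-[.5136,.1662]
print('ring',C,'yaw',np.degrees(np.arctan2(h[1],h[0])))
for p in [(97,98),(217,58),(57,152)]:
    q=r(p)-C; print(np.degrees(np.arctan2(q[1],q[0])))
# ring centre from scene cam
im=np.load('pics/scene0.npz')['im'];hs=cv2.cvtColor(im,cv2.COLOR_RGB2HSV)
m=((hs[...,1]<60)&(hs[...,2]>140)).astype(np.uint8);m[:,:415]=0;m[:,490:]=0;m[:160]=0;m[220:]=0
cs=cv2.findContours(m,cv2.RETR_EXTERNAL,cv2.CHAIN_APPROX_NONE)[0]
cc=max(cs,key=cv2.contourArea)
print('ring outline scene',cv2.minAreaRect((onplane('scene',cc.reshape(-1,2),.056)[:,:2]*1000).astype(np.float32)))
o=ctrl.get_obs(); M=R.from_rotvec(o['tool_rot']).as_matrix(); print(M.round(3))
```

```text
bar [ 0.49555281 -0.13361229  0.05      ] -12.456671570592082 0.10417461407546648
top 187 [ 0.49585621 -0.13249677  0.09937658] ((496.55950927734375, -132.8079833984375), (17.831798553466797, 50.06886672973633), 76.93717193603516)
scene 214 [ 0.49894348 -0.13556105  0.09935634] ((496.9537353515625, -134.5721893310547), (18.084815979003906, 50.69042205810547), 76.42035675048828)
ring [0.55233186 0.17521329 0.056     ] yaw 13.23226760651418
44.600109492397664
-10.217133438212793
73.19434191575766
ring outline scene ((554.2505493164062, 172.89739990234375), (136.45709228515625, 136.73997497558594), 6.121572971343994)
[[-0.929  0.37  -0.001]
 [ 0.37   0.929 -0.002]
 [ 0.    -0.002 -1.   ]]
```

```bash
python3 -m handwheel '[-0.0284,-0.0314,0,0,0,0,-0.0284,-0.0314,0,0,0,0,-0.0284,-0.0314,0,0,0,0,-0.0284,-0.0314,0,0,0,0,-0.0284,-0.0314,0,0,0,0,-0.0284,-0.0314,0,0,0,0,-0.0284,-0.0314,0,0,0,0,-0.0284,-0.0314,0,0,0,0,-0.0284,-0.0314,0,0,0,0,-0.0284,-0.0314,0,0,0,0,-0.0284,-0.0314,0,0,0,0,-0.0284,-0.0314,0,0,0,0,-0.0284,-0.0314,0,0,0,0,-0.0284,-0.0314,0,0,0,0,-0.0284,-0.0314,0,0,0,0,-0.0284,-0.0314,0,0,0,0,-0.0284,-0.0314,0,0,0,-4.4,-0.0284,-0.0314,0,0,0,-4.4]' 0
cat > d.py <<'E'
# d.py x y z yaw(deg of tool x): delta in tool axes
import sys; from h import *
o=ctrl.get_obs(); M=R.from_rotvec(o['tool_rot']).as_matrix(); x,y,z,w=map(float,sys.argv[1:])
yaw=np.degrees(np.arctan2(M[1,0],M[0,0])); 
print('t',o['t'],'pos',o['tool_pos'].round(4),'yaw',yaw.round(2),'tilt',M[:,2].round(4))
print('tool shift',(M.T@(np.array([x,y,z])-o['tool_pos'])).round(4),'turn z',-((w-yaw+180)%360-180),'F',o['contact_force'].round(2),'T',o['wrist_torque'].round(2),'open',o['opening'],'q6',o['q'][5])
E
python3 d.py 0.496 -0.134 0.06 167
```

```text
t: 1.9
tool_pos: [0.5, -0.134, 0.2308]
tool_rot: [-0.349, -3.122, -0.0]
contact_force: [0.6, 0.9, -0.4]
opening: 0.0854
t 1.9 pos [ 0.5    -0.134   0.2308] yaw 167.23 tilt [-5.e-04  3.e-04 -1.e+00]
tool shift [ 0.0038 -0.0009  0.1708] turn z 0.23099982721370793 F [ 0.62  0.88 -0.36] T [-0.03  0.06 -0.01] open 0.08543010650641722 q6 -1.7537756593036478
```

```bash
python3 -m handwheel '[0.0037,-0.0009,0.03,0,0,0,0,0,0.04,0,0,0,0,0,0.04,0,0,0,0,0,0.03,0,0,0,0,0,0.02,0,0,0,0,0,0.0125,0,0,0,0,0,0,0,0,0]' 0 
python3 d.py 0.496 -0.134 0.058 167
python3 -m handwheel '[0,0,0,0,0,0,0,0,0,0,0,0,0,0,0,0,0,0,0,0,0,0,0,0,0,0,0,0,0,0,0,0,0,0,0,0,0,0,0,0,0,0,0,0,0,0,0,0]' 1 80
python3 d.py 0.496 -0.134 0.058 167
```

```text
t: 2.6
tool_pos: [0.4947, -0.1316, 0.0566]
tool_rot: [-0.352, -3.118, -0.002]
contact_force: [0.4, 0.8, 0.2]
opening: 0.0856
t 2.6 pos [ 0.4947 -0.1316  0.0566] yaw 167.1 tilt [-0.004   0.0017 -1.    ]
tool shift [-0.0018 -0.002  -0.0014] turn z 0.09837791286051356 F [0.42 0.81 0.16] T [-0.02  0.07 -0.  ] open 0.08557479454218117 q6 -1.7511642522341107
t: 3.4
tool_pos: [0.4968, -0.1326, 0.0596]
tool_rot: [0.353, 3.121, -0.001]
contact_force: [-1.8, 0.6, 5.6]
opening: 0.0173
t 3.4 pos [ 0.4968 -0.1326  0.0596] yaw 167.09 tilt [ 1.e-03 -5.e-04 -1.e+00]
tool shift [ 0.0004 -0.0016  0.0016] turn z 0.0948955737331687 F [-1.83  0.64  5.63] T [0.05 0.14 0.07] open 0.01725453389850384 q6 -1.7510949405412155
```

```bash
python3 -m handwheel '[0,0,-0.005,0,0,0,0,0,-0.01,0,0,0,0,0,-0.015,0,0,0,0,0,-0.02,0,0,0,0,0,-0.025,0,0,0,0,0,-0.025,0,0,0,0,0,-0.01,0,0,0,0,0,0,0,0,0]' - 80
python3 d.py 0.553 0.174 0.166 193.2
python3 - <<'E'
from h import *
im,d=optics.get_image('scene'); t,dt=optics.get_image('top')
cv2.imwrite('pics/lift.png',np.vstack([cv2.resize(im[120:320,180:400],(440,400)),cv2.resize(t[120:220,280:390],(440,400))[:190]])[:590,:,::-1])
E
```

```text
t: 4.2
tool_pos: [0.4975, -0.1328, 0.1714]
tool_rot: [0.352, 3.117, -0.002]
contact_force: [-0.3, -0.8, -2.0]
opening: 0.0172
t 4.2 pos [ 0.4975 -0.1328  0.1714] yaw 167.1 tilt [ 0.0042 -0.0018 -1.    ]
tool shift [0.0144 0.3115 0.005 ] turn z -26.10155447894482 F [-0.28 -0.77 -1.98] T [0.03 0.04 0.02] open 0.017208684368674114 q6 -1.7511267194841897
```

View pics/lift.png

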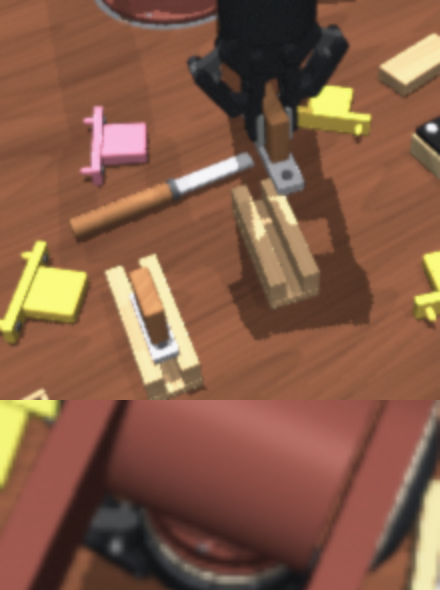

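```bash
python3 -m handwheel '[0.0018,0.0389,0,0,0,0,0.0018,0.0389,0,0,0,0,0.0018,0.0389,0,0,0,0,0.0018,0.0389,0,0,0,0,0.0018,0.0389,0,0,0,0,0.0018,0.0389,0,0,0,0,0.0018,0.0389,0,0,0,0,0.0018,0.0389,0,0,0,0,0,0,0.01,0,0,-6.5,0,0,0.01,0,0,-6.5,0,0,0.01,0,0,-6.5,0,0,0.01,0,0,-6.5,0,0,0.01,0,0,0,0,0,0.01,0,0,0,0,0,0,0,0,0]' - 80
python3 d.py 0.553 0.174 0.100 193.2
python3 - <<'E'
from h import *
im,d=optics.get_image('scene'); np.savez('pics/s2.npz',im=im,d=d)
cv2.imwrite('pics/over.png',cv2.resize(im[90:260,360:540],(635,600),interpolation=cv2.INTER_CUBIC)[:,:,::-1])
E
```

```text
t: 5.8
tool_pos: [0.5499, 0.1739, 0.1058]
tool_rot: [0.355, -3.116, 0.001]
contact_force: [-0.7, -0.7, -1.9]
opening: 0.0171
t 5.8 pos [0.5499 0.1739 0.1058] yaw -167.0 tilt [-4.9e-03 -9.0e-04 -1.0e+00]
tool shift [-0.0031 -0.0006  0.0058] turn z -0.20008601525478298 F [-0.74 -0.67 -1.95] T [ 0.04  0.02 -0.06] open 0.017124671530193 q6 -1.6204622141922291
```

View pics/over.png

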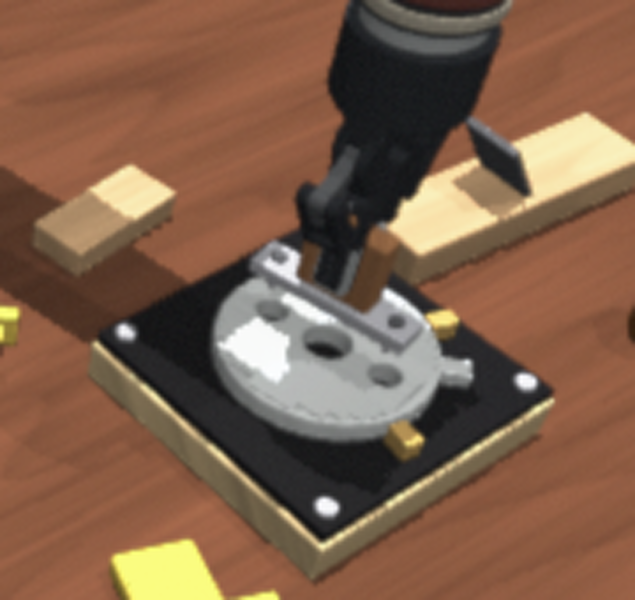

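The spanner is above the ring and parallel to the hole line. The bar's rivets are at crop (279,257) and (398,322), and the holes at (272,310) and (385,375).

Run:
```python
from h import *
k=.2834
f=lambda p,z:onplane('scene',np.array(p)*k+[360-.36,90-.36],z)[:,:2]
for nm,p,z in(('bar',[(279,257),(398,322)],.0962),('holes',[(272,310),(385,375)],.056),('bore',[(327,342)],.056)):
    q=f(p,z); print(nm,q.round(4),q.mean(0).round(4),np.linalg.norm(q[0]-q[-1]).round(4),np.degrees(np.arctan2(*(q[0]-q[-1])[::-1])).round(1))
```

```text
bar [[0.5093 0.165 ]
 [0.5881 0.1835]] [0.5487 0.1743] 0.081 -166.7
holes [[0.5144 0.1652]
 [0.5924 0.183 ]] [0.5534 0.1741] 0.08 -167.1
bore [[0.5535 0.1738]] [0.5535 0.1738] 0.0 0.0
```

```bash
python3 -m handwheel '[-0.004,-0.001,0,0,0,0,0,0,0,0,0,0]' - 80
python3 d.py 0.554 0.1738 0.075 193.2
python3 -m handwheel '[0,0,0.006,0,0,0,0,0,0.006,0,0,0,0,0,0.006,0,0,0,0,0,0.006,0,0,0,0,0,0.003,0,0,0,0,0,0,0,0,0]' - 80
python3 d.py 0.554 0.1738 0.075 193.2
```

```text
t: 6.05
tool_pos: [0.5569, 0.1742, 0.1098]
tool_rot: [-0.357, 3.119, 0.0]
contact_force: [-0.9, 0.6, -2.0]
opening: 0.0172
t 6.05 pos [0.5569 0.1742 0.1098] yaw -166.94 tilt [ 2.e-03  3.e-04 -1.e+00]
tool shift [0.003  0.0002 0.0348] turn z -0.14092469565753163 F [-0.87  0.64 -2.04] T [-0.07  0.07 -0.02] open 0.01718333073224903 q6 -1.6230043519125916
t: 6.65
tool_pos: [0.5552, 0.1741, 0.0808]
tool_rot: [0.358, -3.119, 0.0]
contact_force: [0.2, -0.0, -2.5]
opening: 0.0171
t 6.65 pos [0.5552 0.1741 0.0808] yaw -166.91 tilt [-1.6e-03 -3.0e-04 -1.0e+00]
tool shift [ 0.0012 -0.      0.0058] turn z -0.10585053551494639 F [ 0.19 -0.01 -2.46] T [ 0.01 -0.   -0.01] open 0.01711403336220107 q6 -1.6233600020411143
```

```bash
python3 -m handwheel '[0.001,0,0.003,0,0,0,0,0,0.002,0,0,0,0,0,0.001,0,0,0,0,0,0,0,0,0,0,0,0,0,0,0]' - 80
python3 d.py 0.554 0.1738 0.075 193.2
python3 -m handwheel '[0,0,0.001,0,0,0,0,0,0,0,0,0,0,0,0,0,0,0]' - 80
python3 d.py 0.554 0.1738 0.075 193.2
```

```text
t: 7.15
tool_pos: [0.555, 0.174, 0.076]
tool_rot: [-0.358, 3.121, 0.0]
contact_force: [-0.3, 0.6, -3.7]
opening: 0.0169
t 7.15 pos [0.555 0.174 0.076] yaw -166.9 tilt [ 3.e-04  1.e-04 -1.e+00]
tool shift [0.001 0.    0.001] turn z -0.1039219411400154 F [-0.32  0.62 -3.72] T [ 0.02 -0.01  0.03] open 0.01690007477027992 q6 -1.6234871429619193
t: 7.45
tool_pos: [0.5552, 0.174, 0.0757]
tool_rot: [-0.358, 3.12, -0.0]
contact_force: [-2.8, -0.2, 4.4]
opening: 0.0169
t 7.45 pos [0.5552 0.174  0.0757] yaw -166.9 tilt [ 7.e-04  1.e-04 -1.e+00]
tool shift [0.0012 0.     0.0007] turn z -0.09960030294541866 F [-2.84 -0.2   4.41] T [-0.07  0.36  0.07] open 0.016879497990283394 q6 -1.623500284200587
```

```bash
python3 -m handwheel '[0,0,0,0,0,3,0,0,0,0,0,3,0,0,0,0,0,3,0,0,0,0,0,3,0,0,0,0,0,3,0,0,0,0,0,3,0,0,0,0,0,3,0,0,0,0,0,3,0,0,0,0,0,3,0,0,0,0,0,3,0,0,0,0,0,3,0,0,0,0,0,3,0,0,0,0,0,3,0,0,0,0,0,3,0,0,0,0,0,0]' - 100
python3 d.py 0.554 0.1738 0.0757 149
python3 - <<'E'
from h import *
im,d=optics.get_image('scene')
cv2.imwrite('pics/turn.png',cv2.resize(im[120:260,380:530],(630,588),interpolation=cv2.INTER_CUBIC)[:,:,::-1])
E
```

```text
t: 8.95
tool_pos: [0.5555, 0.1742, 0.0757]
tool_rot: [0.784, 3.041, 0.001]
contact_force: [-1.5, -0.5, 2.9]
opening: 0.0168
t 8.95 pos [0.5555 0.1742 0.0757] yaw 151.1 tilt [ 1.6e-03  4.0e-04 -1.0e+00]
tool shift [ 0.0012 -0.0011 -0.    ] turn z 2.0975783196086013 F [-1.51 -0.46  2.88] T [ 0.02  0.18 -0.12] open 0.01684565381893023 q6 -0.890438684168655
```

View pics/turn.png

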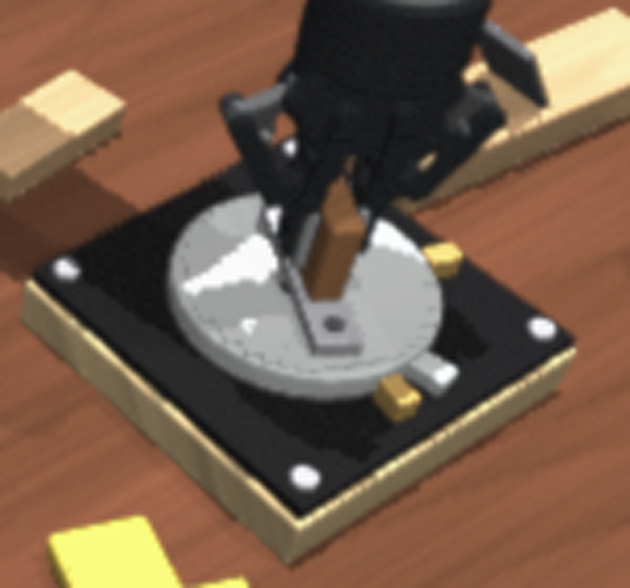

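The spanner is seated with its bar flat on the ring. The ring has turned, and the tab (435,372) is close to the end stop (398,398) with a small gap left.

```bash
python3 -m handwheel '[0,0,0,0,0,2,0,0,0,0,0,2,0,0,0,0,0,2,0,0,0,0,0,1,0,0,0,0,0,0]' - 100
python3 d.py 0.554 0.1738 0.0757 141
python3 -m handwheel '[0,0,0,0,0,1,0,0,0,0,0,1,0,0,0,0,0,0]' - 100
python3 d.py 0.554 0.1738 0.0757 141
python3 -m handwheel '[0,0,0,0,0,1,0,0,0,0,0,1,0,0,0,0,0,0]' - 100
python3 d.py 0.554 0.1738 0.0757 141
```

```text
t: 9.5
tool_pos: [0.5554, 0.1739, 0.0757]
tool_rot: [0.967, 2.988, 0.0]
contact_force: [-2.7, -0.5, 5.1]
opening: 0.017
t 9.5 pos [0.5554 0.1739 0.0757] yaw 144.15 tilt [ 1.2e-03 -1.0e-04 -1.0e+00]
tool shift [ 0.0011 -0.001  -0.    ] turn z 3.1490556061078223 F [-2.67 -0.45  5.15] T [-0.08  0.28 -0.06] open 0.017003784822744932 q6 -0.7691702840843997
t: 9.8
tool_pos: [0.5554, 0.1739, 0.0757]
tool_rot: [1.018, 2.971, 0.0]
contact_force: [-1.3, -1.4, 5.7]
opening: 0.0162
t 9.8 pos [0.5554 0.1739 0.0757] yaw 142.15 tilt [ 1.1e-03 -2.0e-04 -1.0e+00]
tool shift [ 0.0011 -0.0009 -0.    ] turn z 1.1529924428381833 F [-1.31 -1.42  5.67] T [-0.15  0.31  0.01] open 0.01623771917185556 q6 -0.734318803378416
t: 10.1
tool_pos: [0.5554, 0.1739, 0.0757]
tool_rot: [1.063, 2.954, -0.001]
contact_force: [-1.2, -1.6, 6.0]
opening: 0.0172
t 10.1 pos [0.5554 0.1739 0.0757] yaw 140.43 tilt [ 0.0014 -0.0013 -1.    ]
tool shift [ 0.001  -0.0009 -0.    ] turn z -0.5695734109013415 F [-1.16 -1.58  6.  ] T [-0.09  0.37  1.46] open 0.017239573577046457 q6 -0.7033298780088131
```

```bash
python3 -m handwheel '[0,0,0,0,0,1,0,0,0,0,0,0]' - 100
python3 d.py 0.554 0.1738 0.0757 141
python3 - <<'E'
from h import *
im,d=optics.get_image('scene')
cv2.imwrite('pics/turn2.png',cv2.resize(im[120:260,380:530],(630,588),interpolation=cv2.INTER_CUBIC)[:,:,::-1])
E
```

```text
t: 10.3
tool_pos: [0.5554, 0.1739, 0.0757]
tool_rot: [1.085, 2.946, -0.002]
contact_force: [-1.5, 0.0, 4.9]
opening: 0.0171
t 10.3 pos [0.5554 0.1739 0.0757] yaw 139.57 tilt [ 0.0016 -0.0019 -1.    ]
tool shift [ 0.001 -0.001  0.   ] turn z -1.4264534300334617 F [-1.49  0.02  4.89] T [-0.1   0.35  2.23] open 0.01713927097847759 q6 -0.687772715642938
```

View pics/turn2.png

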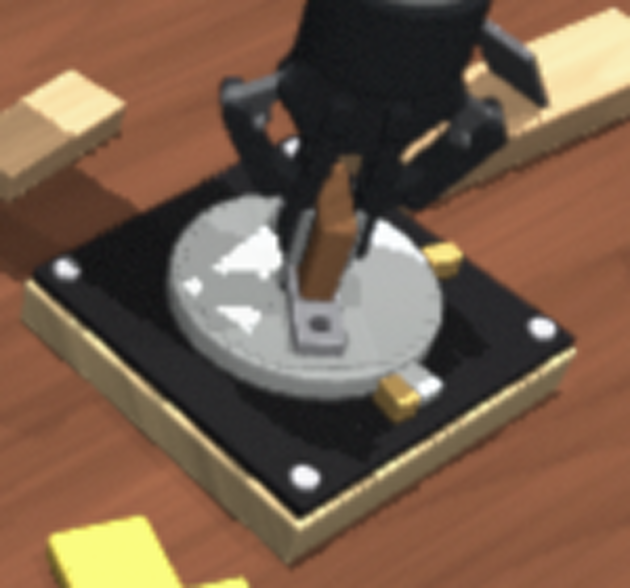

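The tab is up against the brass end stop and torque has risen to 2.2 N m. I'll ease off the torque, release and retreat straight up.

```bash
python3 -m handwheel '[0,0,0,0,0,-1.5,0,0,0,0,0,0]' - 100
python3 -m handwheel '[0,0,0,0,0,0,0,0,0,0,0,0,0,0,0,0,0,0,0,0,0,0,0,0,0,0,0,0,0,0,0,0,0,0,0,0,0,0,0,0,0,0,0,0,0,0,0,0]' 0
python3 -m handwheel '[0,0,-0.005,0,0,0,0,0,-0.01,0,0,0,0,0,-0.02,0,0,0,0,0,-0.03,0,0,0,0,0,-0.03,0,0,0,0,0,-0.03,0,0,0,0,0,-0.03,0,0,0,0,0,0,0,0,0]' 0
python3 d.py 0.33 0.05 0.23 141
```

```text
t: 10.55
tool_pos: [0.5554, 0.1739, 0.0757]
tool_rot: [1.051, 2.959, -0.001]
contact_force: [-2.7, -1.3, 5.7]
opening: 0.017
t: 11.35
tool_pos: [0.5549, 0.174, 0.0748]
tool_rot: [1.059, 2.958, 0.0]
contact_force: [-0.3, -0.4, -0.0]
opening: 0.0854
t: 12.15
tool_pos: [0.5578, 0.1745, 0.2371]
tool_rot: [1.056, 2.948, 0.009]
contact_force: [0.1, -0.3, 0.6]
opening: 0.0855
t 12.15 pos [0.5578 0.1745 0.2371] yaw 140.6 tilt [ 0.0113  0.002  -0.9999]
tool shift [ 0.097  -0.2409  0.0043] turn z -0.3990768888492937 F [ 0.14 -0.33  0.62] T [-0.02 -0.    0.03] open 0.08553852535753396 q6 -0.7072122932512158
```

```bash
python3 -m handwheel '[0.04,0.0096,0,0,0,0,0.04,0.0096,0,0,0,0,0.04,0.0096,0,0,0,0,0.04,0.0096,0,0,0,0,0.04,0.0096,0,0,0,0,0.04,0.0096,0,0,0,0,0.04,0.0096,0,0,0,0,0.04,0.0096,0,0,0,0,0.04,0.0096,0,0,0,0,0.04,0.0096,0,0,0,0,0,0,0,0,0,0]' 0
python3 - <<'E'
from h import *
im,d=optics.get_image('scene'); t,dt=optics.get_image('top')
cv2.imwrite('pics/end.png',np.hstack([cv2.resize(im[150:250,380:530],(400,400)),cv2.resize(t[103:203,148:248],(400,400))])[:,:,::-1])
P=cloud('top',dt)[108:203,150:245].reshape(-1,3)
g=P[(P[:,2]>.105)&(P[:,2]<.13)]; print(len(g),g.mean(0),np.percentile(g[:,2],[10,50,90]),cv2.minAreaRect((g[:,:2]*1000).astype(np.float32)))
b=P[(P[:,2]>.0615)&(P[:,2]<.072)]; print(len(b),np.percentile(b[:,2],[5,50,95]))
E
```

```text
t: 13.25
tool_pos: [0.3036, 0.5047, 0.2294]
tool_rot: [-1.051, -2.959, -0.0]
contact_force: [-0.0, 0.1, -0.4]
opening: 0.0852
216 [0.55416115 0.17347615 0.11435516] [0.11027073 0.11497555 0.11745612] ((555.2125244140625, 174.5423126220703), (18.702991485595703, 49.667911529541016), 54.045021057128906)
322 [0.06247516 0.06589376 0.06970126]
```

View pics/end.png

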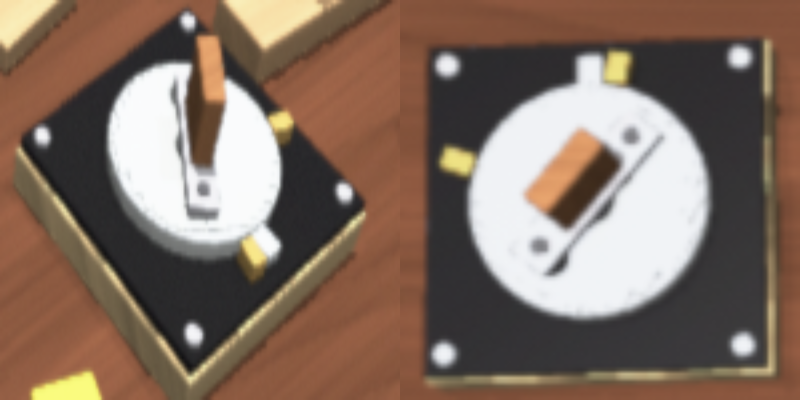

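The tab at (590,70) is up against the end stop at (618,67). The spanner sits flat, with its grip top at 0.115 m against 0.116 m expected when seated. I'll hand the job in.

```bash
python3 -c "
from station import ctrl; print(ctrl.finish_job())"
```

```text
the job is handed in; nothing more can be done
None
```

The job is done and handed in at about 13.4 s on the robot's clock, well under the 42 s limit. I lifted the wide spanner (the left one) from its stand and lowered both pins fully into the ring's holes. I then turned the ring clockwise until its tab met the end stop, let go and moved the arm clear.

**Seating before the turn:** the bar underside reached the ring's face at the expected height, with a light contact force of about 6 N.

**End stop:** the torque about the vertical rose from near zero to 2.2 N m after about 53° of spanner turn, close to the roughly 52° I had predicted. I eased the spanner back 1.5° before letting go.

**Final pictures:** the tab is up against the brass stop; the top view shows a sliver of about one pixel between them. The spanner sits upright and flat in the ring, with its grip top measured at about 0.115 m against 0.116 m expected.

**Other spanner:** I never touched the narrow spanner. It was in its stand when last seen after the lift, and I did not look at it again at the end.

No check failed. The two cameras differed by about 2 mm on positions.

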